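Zero the slide gauge with the stylus

ROBOT

A 7-joint arm with a two-finger parallel gripper is mounted at the origin on the work surface. World frame = base frame: x ahead of the robot, y to its left, z up, the work surface at z = 0. Lengths are in m, angles in rad, forces in N, time in s.
With the tool pointing down it reaches from about 0.425 to 1.025 m from the base axis. Payload 9.4 kg.
Tool frame: the origin (TCP) lies midway between the tips of the shut fingers; the grasp point (between the pads) lies 19 mm behind it; z points along the fingers, y is the line along which they close (so a half turn about z gives the same grasp; the last joint's range is limited). The gripper opens to 85 mm and grips with 20 to 120 N. Pads are 22 mm wide; open, the fingers measure 114 mm over their backs; the gripper's body (76 mm by 85 mm) begins 54 mm behind the grasp point. The pads swing forward as they close: fully open they stand 13 mm farther back than shut.
Start: joints at [1.038, 0.599, -0.003, 1.599, 0.002, 0.943, -0.08], TCP at [0.319, -0.651, 0.231] pointing down, gripper open.
Joint ranges: [-2.57, 2.57], [-0.35, 1.97], [-1.29, 1.29], [0.11, 2.56], [-1.05, 4.19], [0.11, 1.86], [-2.63, 2.63]. Speed limits (rad/s): [2.22, 2.22, 3.01, 3.01, 3.14, 3.14, 3.14].

INTERFACE

Orientations are given as a unit quaternion [x, y, z, w].
In Python, from workcell import manip gives the robot as it stands.
- The arm moves only by the tool play_rows, never from a script. Its argument "targets" is a list that holds one entry, the list of rows, each a list of 5 numbers: the opening, from 0 (shut) to 1 (fully open), then the shift along the tool's x, y, z in cm, then the turn about the tool's z in units of 8 degrees (1.0 is 8 degrees). A call has exactly 5 rows; each row shifts and turns the commanded pose from where the row before left it, along the tool's axes as they then stand; what a row does not reach is not made up. A row lasts 1/10 s, in which the tool goes at most 50 mm and 8.59 degrees, less where a joint would pass 70% of its speed; a pose out of reach is approached as far as the arm can. A call with a gripper value outside its range is refused whole. The fingers move at their own pace and stop on an object; the grip force is fixed at half the most. Time passes only in rows, so rows that do not move let the fingers close, or fill a call up. It gives the time, the measured TCP pose, the force, the opening and the grip force at its end, in the units of the state.
- manip.state(): the state, without advancing time (a new reading comes with each control period).
- manip.grab_frame(name): name is "scene" or "top" or "wrist"; returns a dict with "image" (400x640x3 uint8, red, green, blue), "K" (3x3 intrinsics, pixels), "xyz" and "attitude" of the camera in the world. Camera axes: x right, y down, z forward; pixel columns grow to the right and rows downward; lengths in m; the calibration is good to about 2 mm. The wrist camera is an equidistant fisheye: a pixel r from the principal point sees the ray r / f radians off the axis. A picture is of the moment at which its call begins. There is no depth.
- manip.job_done(): hands the job in; it is judged then, once.
Trained networks look in a picture, given as the dict that the camera call returned (one of the last four; its "shot" number tells which), for a name from the list of things; names that differ only in an ending like _2 or _b are one class to them, and where a whole thing is asked for, a point or a joint stands for the part that bears it (a point fixed in the world has none). Each returns a list of dicts, best first, with "p" (0 to 1); they miss things now and then, are a little off and sometimes report something else, mostly with a low value. They report only what shows in the picture. A call takes as long as a camera call. They do not tell look-alikes from the thing itself.
- manip.look_for(picture, query): "extent" ([left, top, right, bottom] in pixels, round what is visible of it).
- manip.masks_of(picture, query): "mask" (400x640 bool, what is visible of it) and "extent" ([left, top, right, bottom] in pixels, round what is visible of it).
- manip.place_of(picture, query): "location" ([column, row] in pixels: a listed point, or the origin of a listed thing).
The state is a dict: "clock": time; "q": joint angles; "dq": joint speeds; "effort": joint torques, N m; "ee_pos": TCP position; "orientation": TCP orientation; "contact_force": force on the tool from outside, world axes, zero at the start; "torque": the same for the moment, N m; "gripper_width": opening from 0.0 (shut) to 1.0 (fully open); "gripper_force": force on a finger pad.
Only numpy, scipy, OpenCV 4.12 (cv2) and the standard library are available. Lean on these libraries where they do the work, as an engineer would, in place of code of your own. Each camera call takes 0.05 s, during which the arm holds its last target. There are 200 camera calls.

TASK

Zero the slide gauge on the shelf: push its carriage fully home against the fixed jaw, and then, with the carriage still home, press the recessed zero button all the way in with the tip of the stylus and hold it in for a moment. Afterwards lay the stylus down flat, wholly on the cork mat, and leave the carriage home. Do not move or knock over the other things on the shelf.

Things in the scene. Friction and masses are not known exactly. Their poses are not given: they have to be found in the camera images.
- gauge: bench slide gauge, fixed: grey head 100 x 94 mm, 98 mm tall, and a rail (24 mm wide, top 24 mm up) that runs from it along the gauge's +y to 206 mm from the origin. Origin: on the shelf under the head's middle; z up. The head's aluminium panel, 60 mm high by 88 mm wide, has the outward normal 0.985 x + 0.174 z of the gauge (10 deg upwards). The fixed jaw is on the head's +y side
- carriage (a joint): how far (m) the grey carriage on the rail stands from the fixed jaw: 0 = fully home, jaws together; up to 0.09. It slides along the gauge's y with about 1.5 N of friction and stays where it is left
- carriage_post (a point): on the black thumb post (34 mm along the gauge's x, 16 along y, from 42 to 84 mm above the shelf) on the carriage: top edge, middle of the post's outer face, which looks to the gauge's +y, away from the head, flush with the end of the carriage body (54 mm in x, 36 in y, 14 to 48 mm above the shelf). Pushing this face along the gauge's -y moves the carriage home
- button_mouth (a point): centre of the mouth of the zero button's well, in the middle of the leaning panel's surface, 75 mm above the shelf: a round well 16 mm across, square to the panel; the button's top lies 18 mm deep in it when not pressed
- zero_button (a joint): how far (m) the black zero button (13.6 mm across) in the well is pressed in: 0 = out, 0.005 = fully in. A spring returns it; it yields from 1 N and takes 5 N to the bottom; it moves along the panel's normal
- stylus: the stylus: black square grip 70 mm long, 16 x 16 mm, then a round steel shank 9 mm across and 50 mm long with a rounded tip; 120 mm in all, about 60 g. Origin: on its axis at mid-grip; +x along the axis to the tip (shank from +35 to +85 mm, tail at -35 mm). It starts in the sleeve, axis level 16 mm above the shelf, with 42 mm of shank sticking out
- stylus_tip (a point): the end of the stylus's tip, on the axis. Held by the part of the shank that sticks out of the sleeve, too little of the tip is free to reach the button: the stylus must be laid down and taken again by its grip
- stylus_tail (a point): the flat end of the stylus's grip, on the axis
- sleeve: plywood sleeve fixed to the shelf: a box 84 mm long, 32 mm wide, 32 mm tall, closed above and behind, with a flat steel foot. Origin: on the shelf, on its centre line, 40 mm behind its mouth, which faces its +x. Inside 20 x 20 mm, 80 mm deep, floor 8 mm above the shelf. The stylus draws out straight along the sleeve's +x (about 80 mm until its grip is clear)
- mat: cork mat fixed to the shelf, 180 x 90 mm, 4 mm thick. Origin: centre of its underside; x along its length
- amber_bottle: bystander: empty amber glass bottle, 62 mm across, 200 mm tall. Origin: centre of its underside
- pet_bottle: bystander: clear PET bottle with white cap, 62 mm across, 205 mm tall. Origin: centre of its underside
- egg_cup: bystander: white ceramic egg cup with a bottle cap on it, 50 mm across, 61 mm tall. Origin: centre of its underside
- can_clamp: bystander: blue plastic screw clamp gripping a stack of flattened cans, about 110 x 95 mm, 130 mm tall. Origin: centre of its underside
- flat_can: bystander: single flattened aluminium can, 105 x 64 x 10 mm, lying flat. Origin: centre of its underside
- jar: bystander: glass jar with steel lid, 66 mm across, 75 mm tall. Origin: centre of its underside
- brush: bystander: hand brush lying flat along its x, 200 x 42 x 20 mm. Origin: centre of its underside
Not all that is in view belongs to the job. Several things have the shape of the mat; the one meant has the colours described above.

How it is judged:
On the way, in this order (a step that is already met when the one before it is completed fails the run):
1. the carriage is fully home (within 2 mm of the stop) (value of joint carriage below 0.002 m), for 0.2 s.
2. with the carriage home, the stylus holds the zero button pressed in by at least 4 of its 5 mm for 0.2 s (value of joint zero_button above 0.004 m and contact force between stylus and zero_button above 1 N and value of joint carriage below 0.002 m), for 0.2 s.
At the end, for the whole second after the job is handed in: the carriage is home within 2 mm, the button is out again, and the stylus lies still and flat on the cork mat, both its ends within the mat (5 mm overhang allowed) and no more than 22 mm above the shelf (value of joint carriage below 0.002 m and value of joint zero_button below 0.001 m and x of stylus_tip in the frame of mat between -0.095 and 0.095 m and y of stylus_tip in the frame of mat between -0.05 and 0.05 m and x of stylus_tail in the frame of mat between -0.095 and 0.095 m and y of stylus_tail in the frame of mat between -0.05 and 0.05 m and height (world z) of each of stylus_tip, stylus_tail below 0.022 m and linear speed of stylus below 0.02 m/s); the robot touches nothing.
It fails at once if a bottle or the jar is moved by more than 25 mm or tipped by more than 20 deg (distance of any of amber_bottle, pet_bottle, jar from where it was at the start of the episode above 0.025 m or angle between any of amber_bottle, pet_bottle, jar's own z axis and vertical above 0.35 rad).
It fails at once if the egg cup or the clamp with the cans is moved by more than 25 mm or tipped by more than 20 deg (distance of any of egg_cup, can_clamp from where it was at the start of the episode above 0.025 m or angle between any of egg_cup, can_clamp's own z axis and vertical above 0.35 rad).
It fails at once if the flattened can or the brush is moved by more than 25 mm or tipped by more than 20 deg (distance of any of flat_can, brush from where it was at the start of the episode above 0.025 m or angle between any of flat_can, brush's own z axis and vertical above 0.35 rad).
It also fails if it takes over 72 s, if anything falls off the work surface, if the arm or the gripper's body presses on something with over 40 N, if the wrist force passes 120 N, or if a joint passes its speed limit or range.

## Working session

There is one attempt and no reset: what is moved stays moved. The work goes in short steps, Python scripts to look and compute and a tool call to move; the robot and the scene stay as the last step left them, time stands still between calls to the robot, and variables do not carry over. Pictures are saved under pics/ and viewed, at most 10 in all, crops included, and the job is handed in when it is done.

Besides the shell and the picture viewer there is one more tool, called after "Call:" as name([rows], argument=value, ...), one row to a line, values as JSON. play_rows: Moves the arm, as the interface text tells. Its arguments: {"type":"object","properties":{"targets":{"type":"array"}},"required":["targets"]}

```bash
mkdir -p pics; cat > h.py <<'E'
import numpy as np, cv2
from scipy.spatial.transform import Rotation as R
from workcell import manip
def ray(f,px,wrist=False):
    K=np.array(f["K"]);u=(px[0]-K[0,2])/K[0,0];v=(px[1]-K[1,2])/K[1,1]
    if wrist:
        r=np.hypot(u,v);d=np.array([u/r*np.sin(r),v/r*np.sin(r),np.cos(r)]) if r>1e-9 else np.array([0,0,1.])
    else: d=np.array([u,v,1.])
    A=np.array(f["attitude"]);M=R.from_quat(A).as_matrix() if A.size==4 else A
    d=M@d;return np.array(f["xyz"]),d/np.linalg.norm(d)
def atz(f,px,z,wrist=False):
    o,d=ray(f,px,wrist);return o+d*(z-o[2])/d[2]
def proj(f,p,wrist=False):
    A=np.array(f["attitude"]);M=R.from_quat(A).as_matrix() if A.size==4 else A
    c=M.T@(np.array(p)-np.array(f["xyz"]));K=np.array(f["K"])
    if wrist:
        r=np.hypot(c[0],c[1]);t=np.arctan2(r,c[2]);c=np.array([c[0]/r*t,c[1]/r*t,1])
    else:c=c/c[2]
    return np.array([K[0,0]*c[0]+K[0,2],K[1,1]*c[1]+K[1,2]])
def tri(rs):
    A=np.zeros((3,3));b=np.zeros(3)
    for o,d in rs:
        P=np.eye(3)-np.outer(d,d);A+=P;b+=P@o
    x=np.linalg.solve(A,b);return x,[float(np.linalg.norm((np.eye(3)-np.outer(d,d))@(x-o))) for o,d in rs]
def save(f,n,crop=None,s=1):
    im=np.array(f["image"])[:,:,::-1]
    if crop:im=im[crop[1]:crop[3],crop[0]:crop[2]]
    cv2.imwrite("pics/"+n,cv2.resize(im,None,fx=s,fy=s,interpolation=cv2.INTER_CUBIC))
E
python3 - <<'E'
from h import *
np.set_printoptions(precision=3,suppress=True)
fs=manip.grab_frame("scene");ft=manip.grab_frame("top")
save(fs,"s0.png");save(ft,"t0.png")
for f in(fs,ft):print(f["xyz"],f["attitude"],np.array(f["K"])[[0,0,1],[0,2,2]])
for q in["gauge","carriage_post","button_mouth","stylus","stylus_tip","sleeve","mat","amber_bottle","pet_bottle","egg_cup","can_clamp","flat_can","jar","brush"]:
    a=manip.place_of(fs,q);b=manip.place_of(ft,q)
    print(q,[(np.round(x["location"]),round(x["p"],2)) for x in a[:3]],[(np.round(x["location"]),round(x["p"],2)) for x in b[:3]],end=" ")
    if a and b:
        x,r=tri([ray(fs,a[0]["location"]),ray(ft,b[0]["location"])]);print(x,np.round(r,3))
    else:print()
print(manip.state())
E
```

```text
[ 1.017 -0.666  0.988] [ 0.891  0.261 -0.115 -0.354] [419.163 318.359 195.742]
[0.402 0.044 1.49 ] [-0.7    0.713 -0.036  0.019] [427.35  315.537 198.99 ]
gauge [(array([380., 192.]), 0.62)] [(array([290., 210.]), 0.78)] [0.572 0.142 0.044] [0.104 0.104]
carriage_post [(array([336., 159.]), 0.63)] [(array([245., 213.]), 0.71), (array([366., 133.]), 0.42)] [0.471 0.245 0.055] [0.001 0.001]
button_mouth [(array([326., 186.]), 0.8), (array([333., 157.]), 0.5)] [] 
stylus [] [(array([383., 188.]), 0.63)] 
stylus_tip [(array([253., 302.]), 0.51), (array([380., 189.]), 0.45)] [(array([185., 215.]), 0.7), (array([407., 184.]), 0.47)] [ 0.422  0.181 -0.301] [0.354 0.354]
sleeve [(array([267., 284.]), 0.75)] [(array([382., 190.]), 0.57)] [ 0.547 -0.233 -0.008] [0.003 0.003]
mat [(array([282., 156.]), 0.8), (array([323., 128.]), 0.76), (array([379., 191.]), 0.57)] [(array([248., 167.]), 0.97), (array([194., 269.]), 0.92), (array([387., 190.]), 0.74)] [0.513 0.109 0.246] [0.128 0.128]
amber_bottle [(array([388., 248.]), 0.85)] [(array([307., 130.]), 0.58), (array([288., 201.]), 0.52)] [0.767 0.
[... 639 characters left out ...]
231.]), 0.3)] [ 0.48   0.464 -0.013] [0.004 0.004]
brush [(array([385., 249.]), 0.69), (array([196., 293.]), 0.63)] [(array([425., 228.]), 0.85), (array([366., 134.]), 0.57)] [ 0.624 -0.227  0.307] [0.223 0.223]
{'clock': 1.5, 'q': array([ 1.038,  0.599, -0.002,  1.599,  0.002,  0.943, -0.08 ]), 'dq': array([-0.   , -0.   ,  0.001, -0.002, -0.001, -0.   ,  0.   ]), 'effort': array([  0.   , -77.62 ,   1.563, -25.838,   0.012,   0.002,  -0.   ]), 'ee_pos': array([ 0.319, -0.651,  0.231]), 'orientation': array([ 0.974,  0.226, -0.   ,  0.   ]), 'contact_force': array([-0.256, -0.919, -0.387]), 'torque': array([-0.   ,  0.008,  0.032]), 'gripper_force': 0.0, 'gripper_width': 0.9990462733529709}
```

View pics/s0.png

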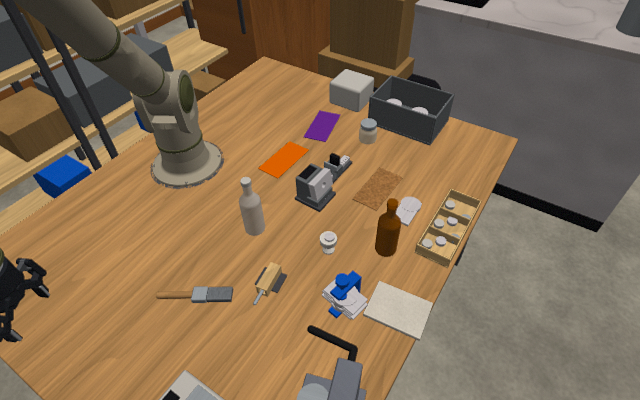

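View pics/t0.png

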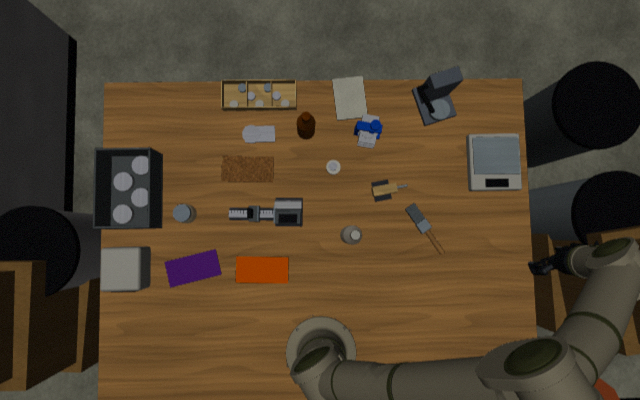

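Scene (640x400) and top views: the gauge is at top (288,212), with its rail to the left and the carriage at (253,213). The sleeve and shank are at top (383,190)→(407,186). Candidates for the mat: cork at top (248,168), orange (262,270), purple (193,268), white tile (350,97). The cork one fits the description. The stylus shank at (405,186) is not to be confused with the brush handle at (430,238).

```bash
cat >> h.py <<'E'
def go(p,yaw,start=None):
    """print the shift in tool axes (cm) for target, after turning to yaw (deg)"""
    s=manip.state();M=R.from_quat(s["orientation"]).as_matrix()
    y0=np.degrees(np.arctan2(M[1,0],M[0,0]));P=s["ee_pos"] if start is None else np.array(start)
    t=-((yaw-y0+180)%360-180)
    c,sn=np.cos(np.radians(yaw)),np.sin(np.radians(yaw));d=(np.array(p)-P)*100
    print("yaw now %.1f turn units %.2f ; shift cm in new axes: %.2f %.2f %.2f"%(y0,t/8,c*d[0]+sn*d[1],sn*d[0]-c*d[1],-d[2]),"q",np.round(s["q"],2))
E
python3 - <<'E'
from h import *
np.set_printoptions(precision=3,suppress=True)
ft=manip.grab_frame("top");fs=manip.grab_frame("scene")
pts={"mat":(248,168,.004),"head":(288,212,.098),"railend":(230,213,.024),"sleevemid":(383,190,.032),"tip":(407,186,.016),"amber":(307,130,.2),"egg":(333,167,.06)}
for k,(u,v,z) in pts.items():print(k,atz(ft,(u,v),z))
for q in["gauge","carriage_post","mat"]:
  for f in(fs,ft):
    for m in manip.masks_of(f,q)[:3]:
        mm=np.array(m["mask"]).astype(np.uint8);c=cv2.findContours(mm,0,2)[0];c=max(c,key=cv2.contourArea)
        print(q,round(m["p"],2),np.round(m["extent"]),cv2.minAreaRect(c))
go([.55,-.33,.36],26)
E
```

```text
mat [0.632 0.241 0.004]
head [0.471 0.1   0.098]
railend [0.475 0.301 0.024]
sleevemid [ 0.544 -0.225  0.032]
tip [ 0.558 -0.312  0.016]
amber [0.717 0.034 0.2  ]
egg [ 0.623 -0.052  0.06 ]
gauge 0.79 [294. 154. 349. 207.] ((319.8853454589844, 177.01669311523438), (42.482208251953125, 63.11719512939453), 27.255327224731445)
gauge 0.7 [229. 197. 302. 227.] ((265.5, 211.0), (28.0, 73.0), 90.0)
carriage_post 0.81 [323. 158. 344. 179.] ((334.7500305175781, 164.75001525878906), (21.92030906677246, 18.384777069091797), 45.0)
carriage_post 0.63 [257. 288. 262. 304.] ((258.07354736328125, 296.5440979003906), (3.0869743824005127, 15.263373374938965), 30.963754653930664)
carriage_post 0.48 [247. 205. 260. 218.] ((253.0, 212.0), (16.0, 12.0), 90.0)
mat 0.85 [356. 173. 401. 210.] ((377.4400329589844, 188.0800323486328), (26.400001525878906, 45.20000076293945), 36.869895935058594)
mat 0.74 [308. 111. 340. 143.] ((321.6263122558594, 125.30426788330078), (22.314517974853516, 35.222347259521484), 27.64597511291504)
mat 0.71 [259. 139. 310. 176.] ((283.4503173828125, 158.94476318359375), (19.994611740112305, 46.97618865966797), 48.012786865234375)
mat 0.8 [221. 153. 274. 183.] ((246.5, 169.0), (26.0, 53.0), 90.0)
mat 0.67 [168. 251. 220. 287.] ((192.3529510498047, 267.41180419921875), (26.678918838500977, 53.35783767700195), 75.96376037597656)
yaw now 26.1 turn units 0.01 ; shift cm in new axes: 34.82 -18.73 -12.87 q [ 1.04  0.6  -0.    1.6   0.    0.94 -0.08]
```

Call:
play_rows([
  [[1,2,0,-4.2,0],[1,3,-2,-4,0],[1,4.2,-2.3,-1,0],[1,4.2,-2.3,-1,0],[1,4.2,-2.3,-1,0]],
])

```text
clock: 2.4
ee_pos: [0.4374, -0.4943, 0.3412]
orientation: [0.974, 0.226, 0.0, 0.0]
contact_force: [0.2, -0.3, 1.5]
gripper_width: 1.002
gripper_force: 0.0
```

Call:
play_rows([
  [[1,4.2,-2.3,0,0],[1,4.2,-2.3,0,0],[1,4.2,-2.3,0,0],[1,4.2,-2.3,0,0],[1,0,0,0,0]],
])

```text
clock: 2.9
ee_pos: [0.5519, -0.3314, 0.3405]
orientation: [0.973, 0.231, 0.002, -0.001]
contact_force: [-0.5, 0.2, 0.1]
gripper_width: 0.999
gripper_force: 0.0
```

```bash
python3 - <<'E'
from h import *
np.set_printoptions(precision=3,suppress=True)
s=manip.state();print(s["clock"],s["ee_pos"],s["dq"])
f=manip.grab_frame("wrist");save(f,"w1.png")
print(f["xyz"],R.from_quat(f["attitude"]).as_matrix() if np.size(f["attitude"])==4 else f["attitude"],f["K"])
for q in["stylus_tip","stylus_tail","sleeve","stylus","brush","pet_bottle","egg_cup","can_clamp"]:
    for a in manip.place_of(f,q)[:2]:print(q,round(a["p"],2),np.round(a["location"],1),atz(f,a["location"],.016 if q=="stylus_tip" else 0,True))
E
```

```text
2.9 [ 0.552 -0.331  0.34 ] [ 0.064 -0.002  0.082  0.007  0.029  0.005  0.072]
[ 0.623 -0.297  0.482] [[ 0.449 -0.85  -0.275]
 [-0.893 -0.428 -0.136]
 [-0.002  0.307 -0.952]] [[309.707   0.    317.281]
 [  0.    309.707 197.154]
 [  0.      0.      1.   ]]
stylus_tip 0.69 [311.9 142.4] [ 0.562 -0.317  0.016]
stylus_tail 0.72 [69.9 72.9] [0.494 0.175 0.   ]
sleeve 0.9 [258.2 125.7] [ 0.547 -0.23   0.   ]
brush 0.87 [303.9 238.4] [ 0.406 -0.378  0.   ]
egg_cup 0.81 [185.5  43.7] [ 0.62  -0.058  0.   ]
```

View pics/w1.png

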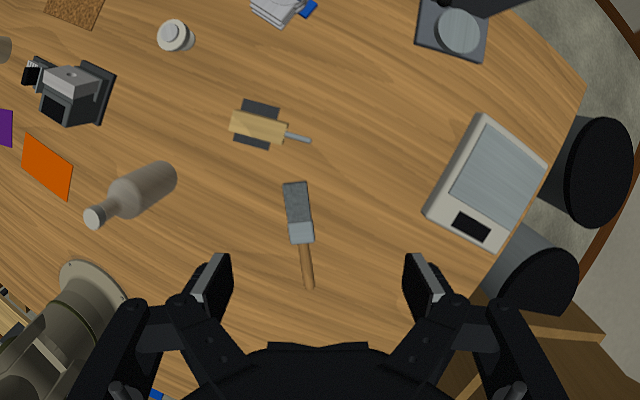

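Call:
play_rows([
  [[1,0,0,2,-1],[1,0,0,2,-1],[1,0,0,2,-1],[1,0,0,2,-1],[1,0,0,2,-1]],
])

```text
clock: 3.85
ee_pos: [0.5467, -0.3399, 0.2397]
orientation: [0.837, 0.547, 0.0, 0.0]
contact_force: [0.3, 0.8, -0.2]
gripper_width: 0.998
gripper_force: 0.0
```

Call:
play_rows([
  [[1,0,0,2,-1],[1,0,0,2,-1],[1,0,0,2,-1],[1,0,0,0,-1],[1,3.5,0,0,-0.2]],
])

```text
clock: 4.35
ee_pos: [0.5411, -0.3096, 0.179]
orientation: [0.646, 0.764, -0.001, 0.0]
contact_force: [0.3, 0.5, 0.6]
gripper_width: 0.998
gripper_force: 0.0
```

Call:
play_rows([
  [[1,0,0,0,0],[1,0,0,0,0],[1,0,0,0,0],[1,0,0,0,0],[1,0,0,0,0]],
])

```text
clock: 4.85
ee_pos: [0.5421, -0.3053, 0.1804]
orientation: [0.645, 0.764, -0.0, 0.0]
contact_force: [-0.2, -0.0, 0.6]
gripper_width: 1.0
gripper_force: 0.0
```

```bash
python3 - <<'E'
from h import *
np.set_printoptions(precision=3,suppress=True)
s=manip.state();print(s["clock"],s["ee_pos"])
f=manip.grab_frame("wrist");save(f,"w2.png")
fs=manip.grab_frame("scene")
for q in["stylus_tip","sleeve"]:
    a=manip.place_of(f,q);b=manip.place_of(fs,q)
    for x in a[:2]:print(q,round(x["p"],2),np.round(x["location"],1),atz(f,x["location"],.016 if q=="stylus_tip" else 0,True))
    if b:print("scene",round(b[0]["p"],2),b[0]["location"],tri([ray(f,a[0]["location"],True),ray(fs,b[0]["location"])]))
for m in manip.masks_of(f,"stylus")[:1]:
    mm=np.array(m["mask"]);v,u=np.nonzero(mm);print(m["p"],len(u))
    P=np.array([atz(f,(a,b),.018,True)[:2] for a,b in zip(u,v)]);c=P.mean(0);w,V=np.linalg.eigh(np.cov((P-c).T));d=V[:,1]
    print("shank c",c,"dir",np.degrees(np.arctan2(d[1],d[0])),"range",np.percentile((P-c)@d,[1,99]),np.sqrt(w))
go([.557,-.292,.1],100)
E
```

```text
4.85 [ 0.542 -0.305  0.18 ]
stylus_tip 0.75 [337.4 188.1] [ 0.564 -0.313  0.016]
scene 0.39 [254.9, 303.8] (array([ 0.565, -0.311,  0.019]), [0.0016997949541078662, 0.0016997949541079497])
sleeve 0.8 [337.2 108.3] [ 0.55  -0.233  0.   ]
sleeve 0.46 [334.7 190.4] [ 0.564 -0.32   0.   ]
scene 0.89 [268.0, 282.5] (array([ 0.549, -0.234,  0.003]), [0.0011428348868248726, 0.0011428348868249244])
0.75 337
shank c [ 0.56  -0.294] dir 97.38420599108412 range [-0.018  0.018] [0.003 0.01 ]
yaw now 99.7 turn units -0.04 ; shift cm in new axes: 0.98 1.69 8.04 q [ 0.67  0.56 -0.37  1.88  0.28  0.76  0.31]
```

View pics/w2.png

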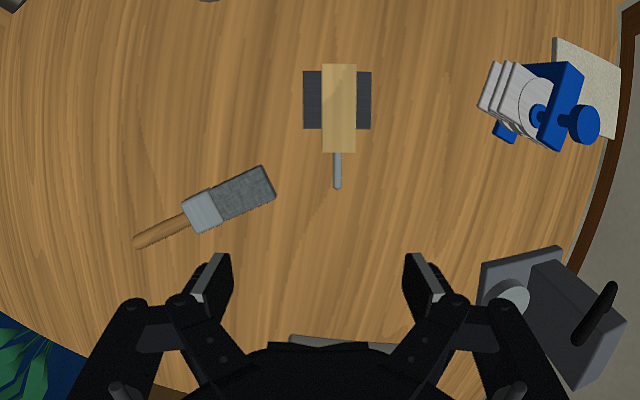

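Call:
play_rows([
  [[0.4,0.5,2.0,0,0],[0.4,0,0,4,0],[0.4,0,0,4,0],[0.4,0,0,4,0],[0.4,0,0,0,0]],
])

```text
clock: 5.7
ee_pos: [0.5592, -0.2944, 0.0558]
orientation: [0.644, 0.765, -0.001, -0.004]
contact_force: [-0.8, -0.3, 0.4]
gripper_width: 0.4
gripper_force: 0.0
```

```bash
python3 - <<'E'
from h import *
np.set_printoptions(precision=3,suppress=True)
s=manip.state();print(s["clock"],s["ee_pos"])
f=manip.grab_frame("wrist");save(f,"w3.png",(200,40,480,360),1.8)
for q in["stylus_tip","sleeve"]:
    for x in manip.place_of(f,q)[:1]:print(q,round(x["p"],2),np.round(x["location"],1),atz(f,x["location"],.016 if q=="stylus_tip" else 0,True))
go([.561,-.297,.004],99.7)
E
```

```text
5.7 [ 0.559 -0.294  0.056]
stylus_tip 0.63 [321.4 254.2] [ 0.565 -0.313  0.016]
sleeve 0.72 [321.8 130.3] [ 0.551 -0.235  0.   ]
yaw now 99.7 turn units 0.01 ; shift cm in new axes: -0.07 -0.14 5.77 q [ 0.59  0.72 -0.29  1.92  0.37  0.55  0.21]
```

View pics/w3.png

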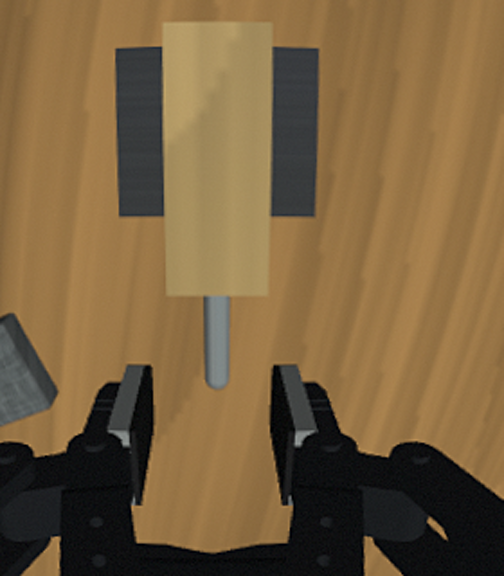

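Call:
play_rows([
  [[0.4,0,0,3,0],[0.4,0,0,2,0],[0.4,0,0,0.6,0],[0.4,0,0,0,0],[0,0,0,0,0]],
])

```text
clock: 6.35
ee_pos: [0.562, -0.2967, 0.0062]
orientation: [0.645, 0.764, 0.0, 0.001]
contact_force: [0.3, -0.2, 0.1]
gripper_width: 0.245
gripper_force: 0.0
```

Call:
play_rows([
  [[0,0,0,0,0],[0,0,0,0,0],[0,0,0,0,0],[0,0,0,0,0],[0,0,0,0,0]],
])

```text
clock: 6.85
ee_pos: [0.5618, -0.2969, 0.0052]
orientation: [0.645, 0.764, 0.0, 0.001]
contact_force: [0.5, -1.8, 6.6]
gripper_width: 0.072
gripper_force: 58.9
```

Call:
play_rows([
  [[0,-1,0,0,0],[0,-1.8,0,0,0],[0,-1.8,0,0,0],[0,-1.8,0,0,0],[0,-1.8,0,0,0]],
])

```text
clock: 7.35
ee_pos: [0.5745, -0.3791, 0.0042]
orientation: [0.645, 0.764, -0.0, -0.0]
contact_force: [0.7, -0.4, -0.2]
gripper_width: 0.073
gripper_force: 58.5
```

Call:
play_rows([
  [[0,-0.8,0,0,0],[0,0,0,0,0],[0,0,0,-2,0],[0,0,0,-4,0],[0,0,0,-4,0]],
])

```text
clock: 7.85
ee_pos: [0.5755, -0.3836, 0.1044]
orientation: [0.644, 0.765, -0.0, -0.001]
contact_force: [1.3, -1.3, -1.6]
gripper_width: 0.075
gripper_force: 58.6
```

```bash
python3 - <<'E'
from h import *
np.set_printoptions(precision=3,suppress=True)
s=manip.state();print(s["clock"],s["ee_pos"],s["gripper_width"],s["gripper_force"])
f=manip.grab_frame("wrist");save(f,"w4.png",(160,20,480,400),1.5)
for q in["stylus_tip","stylus_tail","stylus","sleeve"]:
    for x in manip.place_of(f,q)[:1]:print(q,round(x["p"],2),np.round(x["location"],1),atz(f,x["location"],s["ee_pos"][2]+.012,True))
E
```

```text
7.85 [ 0.576 -0.384  0.104] 0.07505100566452677 58.577287746593356
stylus_tip 0.68 [318.9 294.7] [ 0.579 -0.399  0.116]
stylus_tail 0.68 [313.8  49.6] [ 0.557 -0.285  0.116]
stylus 0.96 [316.8 129.8] [ 0.564 -0.318  0.116]
sleeve 0.67 [138.5 155.5] [ 0.482 -0.341  0.116]
```

View pics/w4.png

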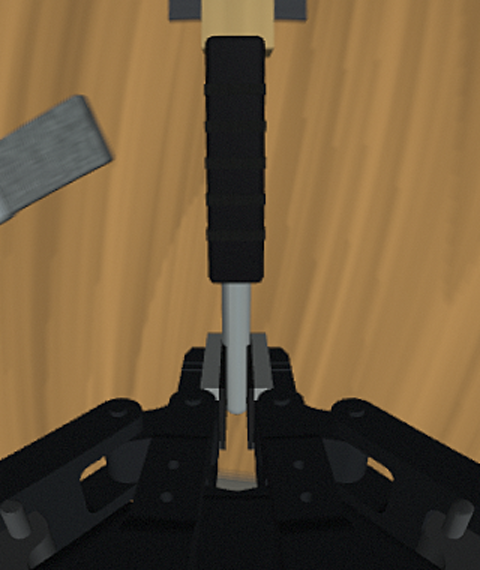

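Call:
play_rows([
  [[0,0,0,-4,0.6],[0,0,0,-4,0.6],[0,3,0.5,-2,0],[0,4.5,0.5,0,0],[0,4.5,0.5,0,0]],
])

```text
clock: 8.6
ee_pos: [0.5903, -0.2639, 0.2034]
orientation: [0.707, 0.707, -0.0, -0.001]
contact_force: [0.9, -0.4, -0.7]
gripper_width: 0.081
gripper_force: 58.6
```

Call:
play_rows([
  [[0,4.5,0.5,0,0],[0,4.5,0.5,0,0],[0,4.5,0.5,0,0],[0,4.5,0.5,0,0],[0,4.5,0.5,0,0]],
])

```text
clock: 9.1
ee_pos: [0.6144, -0.038, 0.2026]
orientation: [0.706, 0.708, -0.001, -0.001]
contact_force: [0.8, 0.8, -0.4]
gripper_width: 0.072
gripper_force: 58.6
```

Call:
play_rows([
  [[0,4.5,0.5,0,0],[0,4.5,0.5,0,0],[0,3,0.3,0,0],[0,0,0,0,0],[0,0,0,0,0]],
])

```text
clock: 9.6
ee_pos: [0.6272, 0.0807, 0.2027]
orientation: [0.706, 0.709, -0.001, -0.001]
contact_force: [0.1, -0.9, -0.4]
gripper_width: 0.074
gripper_force: 58.6
```

```bash
python3 - <<'E'
from h import *
np.set_printoptions(precision=3,suppress=True)
f=manip.grab_frame("wrist");save(f,"w5.png");ft=manip.grab_frame("top");fs=manip.grab_frame("scene")
s=manip.state();print(s["clock"],s["ee_pos"],s["gripper_width"],s["gripper_force"])
for q,z in[("stylus_tip",s["ee_pos"][2]+.012),("stylus_tail",s["ee_pos"][2]+.012),("mat",0),("carriage_post",.084),("button_mouth",.075),("gauge",0),("flat_can",0),("amber_bottle",0)]:
    for x in manip.place_of(f,q)[:2]:print(q,round(x["p"],2),np.round(x["location"],1),atz(f,x["location"],z,True))
    for g in (ft,fs):
        for x in manip.place_of(g,q)[:2]:print("   fix",round(x["p"],2),np.round(x["location"],1),atz(g,x["location"],z))
go([.635,.126,.002],90)
E
```

```text
9.75 [0.628 0.078 0.204] 0.07163977619159569 58.64304807968438
stylus_tip 0.92 [317.5 296.7] [0.627 0.065 0.216]
stylus_tip 0.17 [197.4 166.8] [0.573 0.132 0.216]
   fix 0.6 [368. 141.] [0.603 0.204 0.216]
   fix 0.27 [326.1 181.3] [ 0.589 -0.001  0.216]
stylus_tail 0.63 [315.6  45.5] [0.626 0.182 0.216]
   fix 0.5 [260.8 157.6] [0.631 0.175 0.216]
   fix 0.48 [369.8 149.3] [0.625 0.174 0.216]
mat 0.88 [72.5 92.9] [0.289 0.197 0.   ]
mat 0.85 [320.   27.5] [0.629 0.241 0.   ]
   fix 0.86 [248.1 169.5] [0.628 0.242 0.   ]
   fix 0.73 [262.6 274. ] [0.264 0.194 0.   ]
   fix 0.98 [324.2 124.8] [ 0.295  0.446 -0.   ]
   fix 0.78 [284.2 156.8] [0.275 0.211 0.   ]
carriage_post 0.8 [150.1  29.8] [0.475 0.234 0.084]
   fix 0.6 [244.5 214.2] [0.467 0.243 0.084]
   fix 0.61 [334.1 154.9] [0.472 0.231 0.084]
button_mouth 0.78 [194.5 168.9] [0.511 0.099 0.075]
   fix 0.97 [287.3 198.5] [0.517 0.103 0.075]
   fix 0.89 [327.4 184.3] [0.522 0.111 0.075]
gauge 0.71 [196.2 153.7] [0.483 0.101 0.   ]
   fix 0.82 [288.3 211.1] [0.479 0.103 0.   ]
   fix 0.37 [286.8 200. ] [0.518 0.108 0.   ]
   fix 0.74 [312.6 197. ] [0.472 0.099 0.   ]
flat_can 0.82 [429.9  69.7] [0.754 0.2   0.   ]
   fix 0.86 [259.9 136.8] [0.743 0.199 0.   ]
   fix 0.95 [403.6 210.6] [0.747 0.202 0.   ]
amber_bottle 0.91 [426.5 206.1] [0.761 0.036 0.   ]
   fix 0.48 [308.4 128.1] [0.772 0.028 0.   ]
   fix 0.35 [243.  215.7] [0.466 0.26  0.   ]
   fix 0.95 [387.1 248.3] [0.769 0.044 0.   ]
yaw now 90.1 turn units 0.01 ; shift cm in new axes: 4.59 0.68 20.24 q [ 0.02  0.54 -0.35  1.83  0.25  0.82 -0.45]
```

View pics/w5.png

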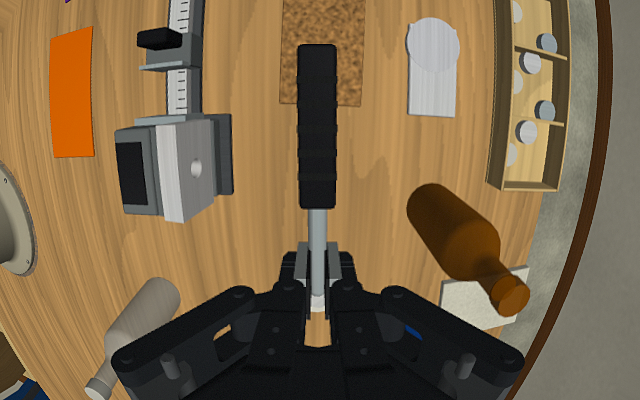

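Call:
play_rows([
  [[0,4.7,0,3,0],[0,0,0,5,0],[0,0,0,4,0],[0,0,0,4,0],[0,0,0,3,0]],
])

```text
clock: 11.45
ee_pos: [0.6273, 0.1221, 0.0151]
orientation: [0.706, 0.708, -0.001, -0.0]
contact_force: [0.8, -0.7, -0.6]
gripper_width: 0.073
gripper_force: 58.6
```

Call:
play_rows([
  [[0,0,0,0.5,0],[0,0,0,0.5,0],[0,0,0,0,0],[0,0,0,0,0],[0,0,0,0,0]],
])

```text
clock: 11.95
ee_pos: [0.629, 0.1223, 0.009]
orientation: [0.706, 0.708, 0.001, 0.001]
contact_force: [0.6, 0.2, -0.1]
gripper_width: 0.077
gripper_force: 58.7
```

Call:
play_rows([
  [[0,0,0,0.3,0],[0,0,0,0.3,0],[0,0,0,0,0],[0,0,0,0,0],[0,0,0,0,0]],
])

```text
clock: 12.45
ee_pos: [0.6285, 0.1221, 0.0017]
orientation: [0.706, 0.708, 0.0, 0.0]
contact_force: [0.3, -0.9, 3.6]
gripper_width: 0.072
gripper_force: 59.1
```

Call:
play_rows([
  [[0.3,0,0,0,0],[0.3,0,0,0,0],[0.3,0,0,0,0],[0.3,0,0,-2,0],[0.3,0,0,-4,0]],
])

```text
clock: 12.95
ee_pos: [0.626, 0.122, 0.0593]
orientation: [0.706, 0.708, -0.002, -0.002]
contact_force: [1.2, 0.0, 0.3]
gripper_width: 0.302
gripper_force: 0.0
```

Call:
play_rows([
  [[0,0,0,-4,0],[0,0,0,-4,0],[0,3.5,-3.2,-2,0],[0,3.5,-3.2,0,0],[0,3.5,-3.2,0,0]],
])

```text
clock: 13.45
ee_pos: [0.532, 0.2269, 0.1618]
orientation: [0.707, 0.707, 0.001, 0.0]
contact_force: [0.7, 0.8, -0.0]
gripper_width: -0.0
gripper_force: 0.0
```

Call:
play_rows([
  [[0,3.5,-3.1,0,0],[0,3,-3,0,0],[0,0,0,0,0],[0,0,0,0,0],[0,0,0,0,0]],
])

```text
clock: 13.95
ee_pos: [0.4723, 0.2901, 0.1608]
orientation: [0.707, 0.707, -0.0, 0.0]
contact_force: [1.3, -0.1, 0.1]
gripper_width: -0.001
gripper_force: 0.0
```

```bash
python3 - <<'E'
from h import *
np.set_printoptions(precision=3,suppress=True)
f=manip.grab_frame("wrist");ft=manip.grab_frame("top");fs=manip.grab_frame("scene")
s=manip.state();print(s["clock"],s["ee_pos"],s["gripper_width"])
for q,z in[("stylus_tip",.012),("stylus_tail",.012),("stylus",.012),("carriage_post",.084)]:
    for x in manip.place_of(f,q)[:2]:print(q,round(x["p"],2),np.round(x["location"],1),atz(f,x["location"],z,True))
    for g in (ft,fs):
        for x in manip.place_of(g,q)[:2]:print("   fix",round(x["p"],2),np.round(x["location"],1),atz(g,x["location"],z))
go([.472,.27,.057],90)
E
```

```text
14.1 [0.473 0.29  0.161] -0.0008014552448775536
stylus_tip 0.64 [437.5 319.5] [0.627 0.109 0.012]
   fix 0.63 [288.8 168. ] [0.629 0.099 0.012]
   fix 0.45 [357.2 209.2] [0.625 0.12  0.012]
   fix 0.57 [251.9 166.9] [0.635 0.227 0.012]
   fix 0.59 [372.9 189.6] [0.626 0.222 0.012]
   fix 0.69 [266.1 168.6] [0.628 0.177 0.012]
   fix 0.54 [372.9 194.8] [0.637 0.201 0.012]
   fix 0.77 [245.3 216.6] [0.459 0.241 0.084]
   fix 0.53 [335.5 157.7] [0.483 0.221 0.084]
yaw now 90.1 turn units 0.02 ; shift cm in new axes: -2.10 0.04 10.39 q [-0.42  0.51 -0.33  2.04  0.27  0.63 -0.93]
```

Call:
play_rows([
  [[0,0,0,4,0],[0,0,0,4,0],[0,0,0,2.4,0],[0,0,0,0,0],[0,-2,0,0,0]],
])

```text
clock: 15.2
ee_pos: [0.4716, 0.2736, 0.0572]
orientation: [0.705, 0.709, 0.001, -0.001]
contact_force: [0.4, 0.2, 0.8]
gripper_width: 0.001
gripper_force: 0.0
```

Call:
play_rows([
  [[0,-1,0,0,0],[0,-1,0,0,0],[0,-1,0,0,0],[0,-1,0,0,0],[0,-1,0,0,0]],
])

```text
clock: 15.7
ee_pos: [0.4721, 0.2205, 0.0574]
orientation: [0.706, 0.708, 0.001, 0.0]
contact_force: [0.4, 2.3, 1.4]
gripper_width: -0.003
gripper_force: 0.9
```

Force 2.3 N along y: the carriage is being pushed.

Call:
play_rows([
  [[0,-0.5,0,0,0],[0,-0.5,0,0,0],[0,-0.4,0,0,0],[0,-0.3,0,0,0],[0,0,0,0,0]],
])

```text
clock: 16.2
ee_pos: [0.4718, 0.2034, 0.0568]
orientation: [0.706, 0.708, -0.0, 0.0]
contact_force: [0.5, -0.1, -0.4]
gripper_width: 0.003
gripper_force: 0.0
```

Call:
play_rows([
  [[0,-0.3,0,0,0],[0,-0.3,0,0,0],[0,0,0,0,0],[0,0,0,0,0],[0,0,0,0,0]],
])

```text
clock: 16.7
ee_pos: [0.4718, 0.1985, 0.0569]
orientation: [0.706, 0.708, 0.0, -0.0]
contact_force: [-2.2, 6.4, -2.1]
gripper_width: 0.004
gripper_force: 2.5
```

Call:
play_rows([
  [[0,-0.2,0,0,0],[0,-0.1,0,0,0],[0,0,0,0,0],[0,0,0,0,0],[0,0,0,0,0]],
])

```text
clock: 17.2
ee_pos: [0.4718, 0.1984, 0.057]
orientation: [0.705, 0.709, 0.002, -0.001]
contact_force: [-3.0, 13.8, -2.4]
gripper_width: 0.001
gripper_force: 6.5
```

Call:
play_rows([
  [[0,2,0,0,0],[0,1,0,-4,0],[0,0,0,-4,0],[0.5,0,0,-4,0],[0.5,-0.5,4,0,0]],
])

```text
clock: 17.7
ee_pos: [0.5101, 0.2213, 0.1821]
orientation: [0.705, 0.709, 0.002, 0.001]
contact_force: [0.1, 0.1, 0.7]
gripper_width: 0.333
gripper_force: 0.0
```

Call:
play_rows([
  [[0.5,-1,4,0,0],[0.5,-1,4,0,0],[0.5,-1,3.6,0,0],[0.5,0,0,0,0],[0.5,0,0,0,0]],
])

```text
clock: 18.2
ee_pos: [0.6279, 0.1887, 0.1761]
orientation: [0.707, 0.707, -0.001, -0.0]
contact_force: [-0.0, 0.2, 0.2]
gripper_width: 0.498
gripper_force: 0.0
```

```bash
python3 - <<'E'
from h import *
np.set_printoptions(precision=3,suppress=True)
f=manip.grab_frame("wrist");save(f,"w6.png");ft=manip.grab_frame("top");fs=manip.grab_frame("scene")
s=manip.state();print(s["clock"],s["ee_pos"],s["gripper_width"])
for q,z in[("stylus_tip",.012),("stylus_tail",.012),("stylus",.012),("carriage_post",.084),("button_mouth",.075)]:
    for x in manip.place_of(f,q)[:2]:print(q,round(x["p"],2),np.round(x["location"],1),atz(f,x["location"],z,True))
    for g in (ft,fs):
        for x in manip.place_of(g,q)[:2]:print("   fix",round(x["p"],2),np.round(x["location"],1),atz(g,x["location"],z))
for m in manip.masks_of(f,"stylus")[:1]:
    v,u=np.nonzero(np.array(m["mask"]));P=np.array([atz(f,(a,b),.016,True)[:2] for a,b in zip(u,v)]);print(P.min(0),P.max(0),cv2.minAreaRect((P*1000).astype(np.float32)))
E
```

```text
18.35 [0.627 0.19  0.177] 0.49876414005244946
stylus_tip 0.82 [317.2 250.8] [0.627 0.105 0.012]
   fix 0.67 [356.  210.5] [0.625 0.114 0.012]
   fix 0.16 [379.2 192.3] [0.649 0.222 0.012]
stylus_tail 0.87 [316.4 145. ] [0.627 0.222 0.012]
   fix 0.71 [374.7 188.4] [0.629 0.23  0.012]
   fix 0.61 [343.1 305.5] [ 0.759 -0.189  0.012]
stylus 0.76 [319.7 179.4] [0.63  0.187 0.012]
   fix 0.41 [384.7 189.5] [ 0.548 -0.235  0.012]
   fix 0.53 [370.  197.8] [0.636 0.185 0.012]
carriage_post 0.65 [146.6 204.1] [0.475 0.185 0.084]
   fix 0.5 [261.3 210.8] [0.477 0.188 0.084]
   fix 0.65 [325.2 165. ] [0.474 0.174 0.084]
   fix 0.26 [389.  246.2] [ 0.791 -0.008  0.084]
   fix 0.38 [423.3 229.5] [ 0.406 -0.347  0.075]
   fix 0.73 [326.8 181.4] [0.514 0.121 0.075]
   fix 0.31 [327.4 165. ] [0.475 0.186 0.075]
[0.619 0.108] [0.636 0.226] ((627.5983276367188, 167.1716766357422), (15.873019218444824, 117.7284164428711), 0.368190199136734)
```

View pics/w6.png

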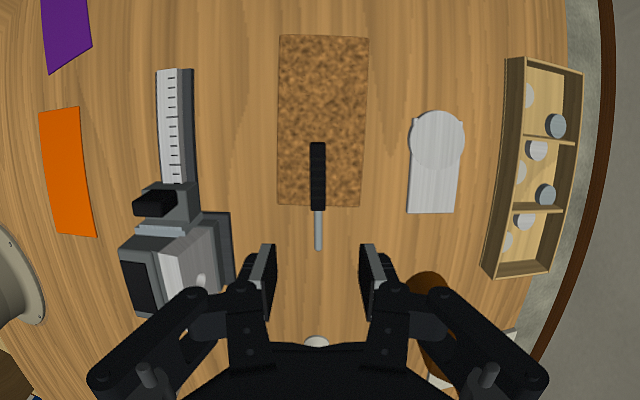

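Call:
play_rows([
  [[0.5,0,0,4,0],[0.5,0.2,0,5,0],[0.5,0,0,4,0],[0.5,0,0,3,0],[0.5,0,0,0.8,0]],
])

```text
clock: 19.65
ee_pos: [0.626, 0.1917, 0.0055]
orientation: [0.706, 0.708, -0.002, -0.001]
contact_force: [-0.5, -0.0, -0.5]
gripper_width: 0.501
gripper_force: 0.0
```

Call:
play_rows([
  [[0.5,0,0,0,0],[0.5,0,0,0,0],[0.5,0,0,0,0],[0.5,0,0,0,0],[0.5,0,0,0,0]],
])

```text
clock: 20.15
ee_pos: [0.6284, 0.1922, 0.0101]
orientation: [0.706, 0.708, 0.001, 0.0]
contact_force: [-0.0, 0.8, 0.2]
gripper_width: 0.502
gripper_force: 0.0
```

Call:
play_rows([
  [[0.5,0,0,0.3,0],[0.5,0,0,0,0],[0,0,0,0,0],[0,0,0,0,0],[0,0,0,0,0]],
])

```text
clock: 20.65
ee_pos: [0.6279, 0.1923, 0.0061]
orientation: [0.706, 0.708, 0.0, 0.0]
contact_force: [-0.1, -0.5, 3.6]
gripper_width: 0.17
gripper_force: 60.0
```

Call:
play_rows([
  [[0,0,0,0,0],[0,0,0,0,0],[0,0,0,0,0],[0,0,0,0,0],[0,0,0,0,0]],
])

```text
clock: 21.15
ee_pos: [0.628, 0.1923, 0.0061]
orientation: [0.706, 0.708, 0.0, 0.0]
contact_force: [0.1, 0.4, 5.0]
gripper_width: 0.166
gripper_force: 60.1
```

Call:
play_rows([
  [[0,0,0,-2,0],[0,0,0,-5,0],[0,0,0,-5,0],[0,-3,0.6,0,0],[0,-3,0.6,0,0]],
])

```text
clock: 21.65
ee_pos: [0.6407, 0.1328, 0.1278]
orientation: [0.706, 0.709, 0.001, 0.001]
contact_force: [-0.2, -1.0, 0.4]
gripper_width: 0.169
gripper_force: 59.7
```

Call:
play_rows([
  [[0,-2.7,0.5,0,0],[0,0,0,0,1],[0,0,0,0,1],[0,0,0,0,1],[0,0,0,0,1]],
])

```text
clock: 22.15
ee_pos: [0.6448, 0.1049, 0.1255]
orientation: [0.876, 0.483, -0.0, -0.0]
contact_force: [-0.5, 0.7, -0.7]
gripper_width: 0.169
gripper_force: 59.6
```

Call:
play_rows([
  [[0,0,0,0,1],[0,0,0,0,1],[0,0,0,0,1],[0,0,0,0,1],[0,0,0,0,1]],
])

```text
clock: 22.65
ee_pos: [0.6447, 0.1052, 0.1255]
orientation: [0.988, 0.155, -0.0, 0.0]
contact_force: [-0.3, -0.2, 0.0]
gripper_width: 0.168
gripper_force: 59.6
```

Call:
play_rows([
  [[0,0,0,0,1],[0,0,0,0,1],[0,0,0,0,0.25],[0,0,0,0,0],[0,0,0,0,0]],
])

```text
clock: 23.15
ee_pos: [0.6449, 0.1053, 0.1258]
orientation: [1.0, 0.003, -0.0, 0.0]
contact_force: [-0.3, -0.6, -0.4]
gripper_width: 0.166
gripper_force: 59.6
```

```bash
python3 - <<'E'
from h import *
np.set_printoptions(precision=3,suppress=True)
f=manip.grab_frame("wrist");save(f,"w7.png",(170,20,470,320),2);ft=manip.grab_frame("top");fs=manip.grab_frame("scene")
s=manip.state();print(s["clock"],s["ee_pos"],s["gripper_width"]);za=s["ee_pos"][2]+.006
for q,z in[("stylus_tip",za),("stylus_tail",za),("gauge",0),("carriage_post",.084),("button_mouth",.075)]:
    for n,g in (("w",f),("t",ft),("s",fs)):
        for x in manip.place_of(g,q)[:2]:print(q,n,round(x["p"],2),np.round(x["location"],1),atz(g,x["location"],z,n=="w"))
go([.645,.105,.067],0)
E
```

```text
23.3 [0.645 0.105 0.126] 0.16828097065603334
stylus_tip s 0.57 [267.8 282.6] [ 0.61  -0.291  0.132]
stylus_tip s 0.5 [339.5 174.3] [0.561 0.117 0.132]
stylus_tail w 0.62 [318.  204.5] [0.677 0.105 0.132]
stylus_tail s 0.68 [373.1 189.2] [0.674 0.115 0.132]
gauge w 0.88 [321.2 329.1] [0.48 0.1  0.  ]
gauge s 0.82 [312.  198.1] [0.473 0.094 0.   ]
carriage_post s 0.52 [325.1 164.7] [0.473 0.175 0.084]
carriage_post s 0.49 [317.1 197.1] [0.53  0.041 0.084]
button_mouth w 0.97 [319.5 358.1] [0.512 0.102 0.075]
button_mouth s 0.92 [326.5 184.6] [0.52  0.108 0.075]
yaw now 0.1 turn units 0.02 ; shift cm in new axes: -0.01 0.03 5.90 q [-0.31  0.64  0.1   1.86 -0.09  0.65 -1.73]
```

View pics/w7.png

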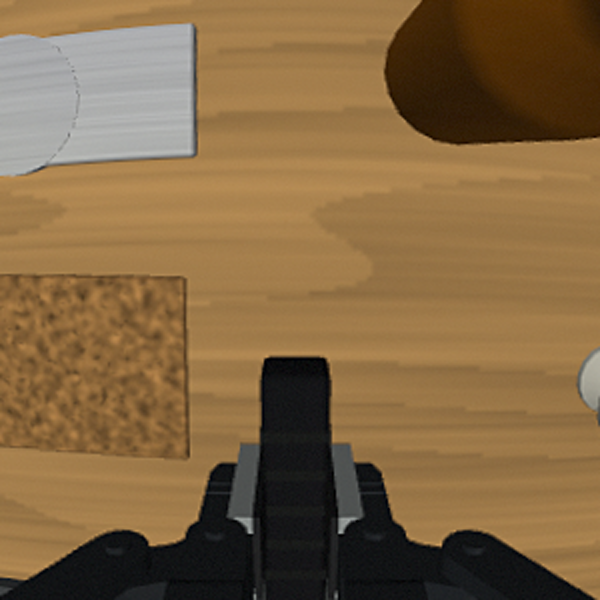

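```bash
python3 - <<'E'
from h import *
np.set_printoptions(precision=3,suppress=True)
f=manip.grab_frame("wrist");save(f,"w8.png",(250,260,390,400),4)
for k in range(2):
    for x in manip.place_of(f,"button_mouth")[:1]:print(x["p"],x["location"],atz(f,x["location"],.075,True))
s=manip.state()
for p in([.561,.105,.132],[.516,.101,.075]):print(proj(f,p,True))
E
```

```text
0.55 [321.2, 356.7] [0.514 0.101 0.075]
0.55 [321.2, 356.7] [0.514 0.101 0.075]
[316.652 372.015]
[321.328 355.33 ]
```

View pics/w8.png

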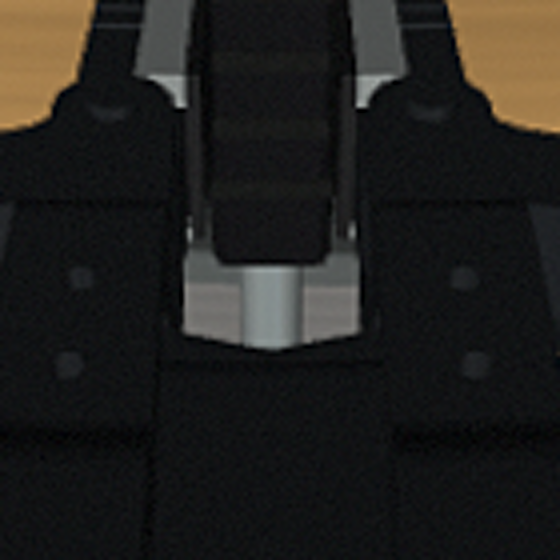

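```bash
python3 - <<'E'
from h import *
np.set_printoptions(precision=4,suppress=True,linewidth=200)
f=manip.grab_frame("wrist");s=manip.state()
T=R.from_quat(s["orientation"]);C=R.from_quat(f["attitude"]) if np.size(f["attitude"])==4 else R.from_matrix(f["attitude"])
rel=T.inv()*C;off=T.inv().apply(np.array(f["xyz"])-s["ee_pos"]);print(off)
g=cv2.cvtColor(cv2.imread("pics/w5.png"),cv2.COLOR_BGR2GRAY)
print(g[154:184,180:214:1])
T5=R.from_quat([.706,.709,-.001,-.001]);F={"K":f["K"],"xyz":np.array([.6275,.0795,.2035])+T5.apply(off),"attitude":(T5*rel).as_quat()}
for px in([194.5,168.9],[196,168]):print(atz(F,px,.075,True))
E
```

```text
[ 0.0796  0.0006 -0.1413]
[[122 119 118 ... 107  97  97]
 [123 117 119 ... 108  98  98]
 [122 117 120 ... 109  99  99]
 ...
 [114 123 119 ... 119 112 100]
 [115 122 120 ... 118 117 101]
 [115 122 123 ... 118 119 100]]
[0.5118 0.0985 0.075 ]
[0.5134 0.0993 0.075 ]
```

```bash
python3 - <<'E'
from h import *
import sys
np.set_printoptions(precision=4,suppress=True,linewidth=250,threshold=sys.maxsize)
g=cv2.cvtColor(cv2.imread("pics/w5.png"),cv2.COLOR_BGR2GRAY)
print(g[154:184,182:212])
fs=manip.grab_frame("scene");g=cv2.cvtColor(np.array(fs["image"]),cv2.COLOR_RGB2GRAY);print(g[172:198,314:342])
print(proj(fs,[.513,.1,.075]),proj(fs,[.561,.105,.132]))
E
```

```text
[[118 121 120 119 117 119 120 120 119 122 121 119 118 117 117 120 120 123 123 121 119 117 120 118 116 121 118 117 117 107]
 [119 121 119 120 120 119 120 121 119 120 121 121 119 119 117 118 121 121 121 121 121 117 119 117 117 119 118 117 117 108]
 [120 121 121 118 118 121 122 120 120 121 121 121 119 118 119 119 122 123 121 122 120 118 118 117 118 121 118 116 119 109]
 [119 120 119 120 119 119 122 119 119 119 122 121 120 116 114 115 120 119 122 123 119 118 118 117 117 121 117 116 121 109]
 [122 119 121 121 119 119 121 120 120 120 120 119 112 100  96 107 120 121 122 121 120 118 119 119 116 120 119 117 122 109]
 [119 120 120 120 119 119 122 121 120 120 121 117 104  94  94 106 123 127 122 120 121 118 117 118 116 121 118 115 121 110]
 [120 120 119 120 118 118 120 120 119 120 121 119 115 115 111 117 132 138 125 120 119 118 117 119 116 120 119 114 119 110]
 [119 121 120 121 119 118 120 122 118 118 125 136 139 137 137 136 142 150 136 119 120 119 118 118 116 119 118 116 121 111]
 [119 119 120 121 119 117 121 120 118 117 142 155 158 153 150 153 154 160 152 121 119 118 118 120 116 118 118 115 12
[... 4921 characters left out ...]
132 135 132 133 114 103  86  64  60  60  65  70  70  75  93 135 142 153 152 152 148]
 [ 90 109 138 134 134 133 133 133 134 134 112 102  86  66  60  59  66  70  72  72  68  69 145 152 154 151 148 148]
 [ 89  99 141 135 133 133 134 134 134 113 103  86  66  59  61  64  69  71  69  68  45  63 157 153 151 146 146 151]
 [ 94  97 131 136 132 135 134 131 122 104  93  59  60  60  81  70  72  71  69  48  50 117 157 152 148 147 149 149]
 [ 91  95 119 136 136 134 132 123 104  96  63  53  58  62  78  73  70  68  52  51 118 152 151 149 146 149 149 148]
 [ 92  92 118 138 135 135 121 103  99  68  56  59  63  71  75  70  71  56  45  93 151 154 148 146 148 148 146 147]]
[323.0934 185.2866] [337.4926 176.6723]
```

Call:
play_rows([
  [[0,0,0.5,2,0],[0,0,0,2,0],[0,0,0,1.9,0],[0,0,0,0,0],[0,0,0,0,0]],
])

```text
clock: 24.8
ee_pos: [0.6451, 0.1002, 0.0671]
orientation: [1.0, 0.001, -0.0, 0.0]
contact_force: [0.6, 0.7, -1.0]
gripper_width: 0.171
gripper_force: 59.6
```

```bash
python3 - <<'E'
from h import *
import sys
np.set_printoptions(precision=4,suppress=True,linewidth=250,threshold=sys.maxsize)
fs=manip.grab_frame("scene");s=manip.state();print(s["ee_pos"],s["contact_force"])
go([.645,.0995,.067],0)
for a in manip.place_of(fs,"stylus_tip")[:3]:print(a)
x,y,z=s["ee_pos"]
for d in(-.084,-.06,-.034):print(proj(fs,[x+d,y,z+.006]))
g=cv2.cvtColor(np.array(fs["image"]),cv2.COLOR_RGB2GRAY);print(g[178:206,316:352])
E
```

```text
[0.6455 0.1003 0.0676] [ 0.1755 -0.0533 -0.1013]
yaw now 0.1 turn units 0.01 ; shift cm in new axes: -0.05 0.08 0.06 q [-0.29  0.71  0.08  1.89 -0.1   0.54 -1.71]
{'location': [337.9, 188.9], 'p': 0.41}
{'location': [267.4, 283.2], 'p': 0.39}
[336.5633 191.5103]
[343.3482 194.5316]
[350.8124 197.8554]
[[184 185 186 190 187 155 135 135 133 134 135 133 135 135 136 134  53  60  63  71  49  72 134 151 155 160 157 154 150 145 144 142 137 141 143 147]
 [186 186 188 189 167 135 134 135 134 136 134 135 135 133 136 135  89  60  60  50  51 115 149 154 159 160 156 153 147 145 142 137 139 142 144 142]
 [185 187 186 167 141 134 134 136 135 135 134 136 134 137 138 135  94  51  51  48 111 141 155 156 159 156 151 146 145 141 137 137 143 143 141 137]
 [188 186 166 138 131 134 134 137 139 138 134 135 134 135 137 133  93  92  47 110 141 152 157 157 156 154 146 143 139 138 138 139 144 143 140 144]
 [186 163 140 132 133 134 134 112  94 115 135 135 136 136 135 133 122  65 110 141 153 157 159 156 153 146 145 142 138 136 139 141 143 141 143 150]
 [166 137 132 133 134 134 127  98  89  99 136 135 136 134 135 
[... 2619 characters left out ...]
71  72  73  67  45  88 151 154 149 147 147 146 148 146 145 143 142 143 140 141 143 144 142 139 140 125  89  27]
 [ 73  93  76  57  61  58  51  72  70  73  70  44  76 148 155 151 148 146 146 146 146 144 144 146 144 140 140 142 144 142 137 136 139 137 135 124]
 [ 51  57  66  59  59  63  67  71  70  67  47  72 145 156 152 147 145 147 145 145 144 142 143 142 139 140 140 142 142 135 134 137 138 135 136 136]
 [ 46  44  65  60  64  70  73  74  69  50  88 146 156 151 148 147 147 145 146 145 144 143 144 142 139 141 143 142 137 136 135 136 136 136 134 132]
 [ 44  43  63  62  70  73  74  74  48  50 125 158 150 147 147 147 145 146 143 142 143 142 142 138 142 142 142 137 135 134 136 138 133 131 131 132]]
```

Call:
play_rows([
  [[0,-2,0.05,0.05,0],[0,-1.5,0,0,0],[0,-0.7,0,0,0],[0,-0.5,0,0,0],[0,-0.4,0,0,0]],
])

```text
clock: 25.4
ee_pos: [0.5946, 0.0998, 0.0671]
orientation: [1.0, 0.001, 0.001, -0.0]
contact_force: [-0.1, -0.7, -0.2]
gripper_width: 0.169
gripper_force: 59.6
```

Call:
play_rows([
  [[0,-0.3,0,0,0],[0,-0.3,0,0,0],[0,0,0,0,0],[0,0,0,0,0],[0,0,0,0,0]],
])

```text
clock: 25.9
ee_pos: [0.5883, 0.0996, 0.0664]
orientation: [1.0, 0.001, 0.0, 0.0]
contact_force: [-0.2, -0.3, -0.5]
gripper_width: 0.166
gripper_force: 59.6
```

Call:
play_rows([
  [[0,-0.4,0,0,0],[0,-0.4,0,0,0],[0,-0.1,0,0,0],[0,0,0,0,0],[0,0,0,0,0]],
])

```text
clock: 26.4
ee_pos: [0.5796, 0.0997, 0.0666]
orientation: [1.0, 0.001, 0.0, -0.0]
contact_force: [2.9, 0.2, -1.4]
gripper_width: 0.165
gripper_force: 59.5
```

Call:
play_rows([
  [[0,-0.2,0,0,0],[0,-0.1,0,0,0],[0,0,0,0,0],[0,0,0,0,0],[0,0,0,0,0]],
])

```text
clock: 26.9
ee_pos: [0.5767, 0.0997, 0.0666]
orientation: [1.0, 0.001, 0.001, -0.0]
contact_force: [4.7, -0.4, -1.8]
gripper_width: 0.17
gripper_force: 59.5
```

Call:
play_rows([
  [[0,-0.2,0,0,0],[0,-0.1,0,0,0],[0,0,0,0,0],[0,0,0,0,0],[0,0,0,0,0]],
])

```text
clock: 27.4
ee_pos: [0.576, 0.0998, 0.0672]
orientation: [1.0, 0.001, 0.003, -0.0]
contact_force: [10.4, -0.7, -2.5]
gripper_width: 0.167
gripper_force: 59.4
```

Call:
play_rows([
  [[0,0,0,0,0],[0,0,0,0,0],[0,0,0,0,0],[0,0,0,0,0],[0,0,0,0,0]],
])

```text
clock: 27.9
ee_pos: [0.576, 0.0998, 0.0671]
orientation: [1.0, 0.001, 0.003, -0.0]
contact_force: [10.5, 0.3, -2.0]
gripper_width: 0.164
gripper_force: 59.4
```

Call:
play_rows([
  [[0,1,0,0,0],[0,2,0,0,0],[0,3,0,0,0],[0,1.5,0,-2,0],[0,0,0,-4,0]],
])

```text
clock: 28.4
ee_pos: [0.647, 0.0993, 0.1239]
orientation: [1.0, 0.001, -0.004, 0.001]
contact_force: [-0.3, 0.2, -0.8]
gripper_width: 0.165
gripper_force: 59.6
```

Call:
play_rows([
  [[0,0,0,0,-1],[0,0,0,0,-1],[0,0,0,0,-1],[0,0,0,0,-1],[0,0,0,0,-1]],
])

```text
clock: 28.9
ee_pos: [0.6464, 0.0995, 0.1259]
orientation: [0.938, 0.346, -0.002, -0.0]
contact_force: [0.4, 0.0, -0.5]
gripper_width: 0.167
gripper_force: 59.6
```

Call:
play_rows([
  [[0,0,0,0,-1],[0,0,0,0,-1],[0,0,0,0,-1],[0,0,0,0,-1],[0,0,0,0,-1]],
])

```text
clock: 29.4
ee_pos: [0.6465, 0.0992, 0.1259]
orientation: [0.763, 0.646, -0.002, -0.001]
contact_force: [1.0, 0.6, -1.1]
gripper_width: 0.17
gripper_force: 59.6
```

Call:
play_rows([
  [[0,0,0,0,-1],[0,0,0,0,-0.25],[0,4,-0.5,0,0],[0,4,-0.5,0,0],[0,4,-0.5,0,0]],
])

```text
clock: 29.9
ee_pos: [0.6318, 0.2203, 0.1261]
orientation: [0.708, 0.706, -0.001, -0.0]
contact_force: [1.4, -0.4, -0.8]
gripper_width: 0.17
gripper_force: 59.6
```

Call:
play_rows([
  [[0,4,-0.5,0,0],[0,0.7,0,0,0],[0,0,0,4,0],[0,0,0,4,0],[0,0,0,2,0]],
])

```text
clock: 30.4
ee_pos: [0.6257, 0.265, 0.0231]
orientation: [0.707, 0.707, -0.003, -0.0]
contact_force: [-0.2, -0.1, 0.1]
gripper_width: 0.17
gripper_force: 59.6
```

```bash
python3 - <<'E'
from h import *
np.set_printoptions(precision=4,suppress=True)
f=manip.grab_frame("wrist");fs=manip.grab_frame("scene");s=manip.state();print(s["clock"],s["ee_pos"],s["gripper_force"])
go([.629,.267,.0065],90)
for q,z in[("mat",0),("stylus_tip",s["ee_pos"][2]+.006),("stylus_tail",s["ee_pos"][2]+.006),("carriage_post",.084)]:
    for n,g in(("w",f),("s",fs)):
        for a in manip.place_of(g,q)[:2]:print(q,n,round(a["p"],2),atz(g,a["location"],z,n=="w"))
E
```

```text
30.5 [0.6253 0.265  0.023 ] 59.63648557662964
yaw now 90.0 turn units 0.00 ; shift cm in new axes: 0.20 0.37 1.65 q [-0.31  0.81 -0.28  1.82  0.38  0.57 -0.83]
mat w 0.93 [0.296  0.2059 0.    ]
mat s 0.84 [0.2942 0.4351 0.    ]
mat s 0.81 [ 0.6442  0.2428 -0.    ]
stylus_tip s 0.61 [ 0.418 -0.369  0.029]
stylus_tip s 0.55 [0.6249 0.1867 0.029 ]
stylus_tail w 0.89 [0.6249 0.2978 0.029 ]
stylus_tail s 0.48 [0.6314 0.2996 0.029 ]
carriage_post w 0.95 [0.4758 0.1877 0.084 ]
carriage_post s 0.49 [0.4759 0.1765 0.084 ]
```

Call:
play_rows([
  [[0,0,0.3,1,0],[0,0,0,0.3,0],[0,0,0,0,0],[0,0,0,0,0],[0,0,0,0,0]],
])

```text
clock: 31.4
ee_pos: [0.6307, 0.2668, 0.0134]
orientation: [0.706, 0.708, -0.0, -0.0]
contact_force: [-0.3, 0.6, -0.4]
gripper_width: 0.165
gripper_force: 59.6
```

Call:
play_rows([
  [[0,0,0,0.3,0],[0,0,0,0.3,0],[0,0,0,0,0],[0,0,0,0,0],[0,0,0,0,0]],
])

```text
clock: 31.9
ee_pos: [0.6308, 0.2667, 0.0075]
orientation: [0.706, 0.708, -0.0, 0.0]
contact_force: [-0.1, -0.6, -1.2]
gripper_width: 0.167
gripper_force: 59.6
```

Next: lower by about 1 mm more, release, rise and check.

Call:
play_rows([
  [[0,0,0,0.1,0],[0,0,0,0,0],[0.4,0,0,0,0],[0.4,0,0,0,0],[0.4,0,0,0,0]],
])

```text
clock: 32.4
ee_pos: [0.6308, 0.2668, 0.0066]
orientation: [0.706, 0.708, 0.0, 0.0]
contact_force: [-1.0, 0.1, 0.3]
gripper_width: 0.4
gripper_force: 0.0
```

Call:
play_rows([
  [[0.4,0,0,0,0],[0.4,0,0,-1,0],[0.4,0,0,-4,0],[0.4,0,0,-5,0],[0.4,0,0,-5,0]],
])

```text
clock: 32.9
ee_pos: [0.6303, 0.2666, 0.1585]
orientation: [0.706, 0.708, -0.0, -0.0]
contact_force: [0.1, -0.7, 0.6]
gripper_width: 0.397
gripper_force: 0.0
```

Call:
play_rows([
  [[0.4,0,0,-5,0],[0.4,0,0,0,0],[0.4,0,0,0,0],[0.4,0,0,0,0],[0.4,0,0,0,0]],
])

```text
clock: 33.4
ee_pos: [0.63, 0.2663, 0.2049]
orientation: [0.706, 0.708, -0.001, -0.0]
contact_force: [0.7, -0.1, -1.2]
gripper_width: 0.407
gripper_force: 0.0
```

```bash
python3 - <<'E'
from h import *
np.set_printoptions(precision=4,suppress=True)
f=manip.grab_frame("wrist");fs=manip.grab_frame("scene");ft=manip.grab_frame("top");s=manip.state();print(s["clock"],s["ee_pos"],s["gripper_width"],s["gripper_force"])
for q,z in[("mat",0),("stylus_tip",.012),("stylus_tail",.012),("carriage_post",.084)]:
    for n,g in(("w",f),("s",fs),("t",ft)):
        for a in manip.place_of(g,q)[:2]:print(q,n,round(a["p"],2),atz(g,a["location"],z,n=="w"))
for q,z in(("stylus",.012),("mat",.004)):
  for m in manip.masks_of(f,q)[:2]:
    v,u=np.nonzero(np.array(m["mask"]));P=np.array([atz(f,(a,b),z,True)[:2] for a,b in zip(u,v)]);print(q,m["p"],P.min(0),P.max(0))
E
```

```text
33.55 [0.6303 0.2666 0.2052] 0.4023969127847303 0.0
mat w 0.76 [0.2888 0.2014 0.    ]
mat w 0.75 [0.6317 0.2378 0.    ]
mat s 0.97 [ 0.3016  0.4351 -0.    ]
mat s 0.92 [0.2804 0.2146 0.    ]
mat t 0.91 [0.2729 0.1856 0.    ]
mat t 0.67 [0.6282 0.2356 0.    ]
stylus_tip w 0.91 [0.6344 0.1792 0.012 ]
stylus_tip s 0.56 [0.6301 0.1868 0.012 ]
stylus_tail w 0.72 [0.6285 0.3006 0.012 ]
stylus_tail s 0.66 [0.6357 0.2836 0.012 ]
carriage_post w 0.64 [0.4742 0.1842 0.084 ]
carriage_post w 0.43 [0.631  0.2179 0.084 ]
carriage_post s 0.59 [0.4669 0.1839 0.084 ]
stylus 0.87 [0.6226 0.1808] [0.6384 0.3001]
mat 0.7 [0.2354 0.3374] [0.3581 0.5229]
mat 0.55 [0.5838 0.1555] [0.6792 0.3358]
```

Stylus spans y 0.181–0.300 and x 0.623–0.638, inside the mat (x 0.584–0.679, y 0.155–0.336). The carriage is home, so I'm handing in.

```bash
python3 -c "
from workcell import manip
print(manip.job_done())"
```

```text
the job is handed in; nothing more can be done
None
```

I handed the job in at about 34 s of the 72 s; no verdict came back. The carriage is home, the button was pressed to its stop at about 10 N for over 0.5 s, and the stylus lies flat within the cork mat. I didn't measure the button springing back or the other things' final positions.

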